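# Park the print-head carriage in the notch of its rail

### The job

Loosen the red clamp knob on the print-head carriage by turning it anticlockwise about 70 degrees, and only then take the carriage by its blue fin and slide it along the rail towards the orange notch block until you feel the spring ball click into the notch. Stop at that click without running through it, and finish while still holding: keep the fin gripped and still, with the ball in the middle of the notch and the clamp left loose. Leave the other things on the table alone.

Things in the scene. Friction and masses are not known exactly. Their poses are not given: they have to be found in the camera images.
- rail: Straight aluminium profile rail on two black feet, fixed to the table: 480 mm long, 30 mm wide, its top 60 mm above the table. Origin on the table under the middle of the rail; its y axis runs along the rail, z up. The carriage can only slide along this y axis.
- carriage (a joint): Travel of the grey carriage along the rail's +y, in m: 0 at mid-rail, stops at -0.155 and 0.135; starts at -0.15 to -0.08, must go to +y. The saddle is 130 mm long, about 0.6 kg, flat top 72 mm above the table; a black hot end hangs on its +x side beside the knob. Loose it slides with about 1.5 N of friction; clamped it resists with about 20 to 30 N, and dragging it 15 mm then fails.
- carriage_grip (a point): Grip point of the blue fin on the carriage, 85 mm from the knob towards the rail's +y: on the fin's middle, 100 mm above the table. The fin is 14 mm thick along the rail, 24 mm wide across it, from 72 to 117 mm above the table. Axes as the rail's.
- knob_grip (a point): Grip point of the red clamp knob, on its upright axis, 100 mm above the table. The grip is a bar 40 mm long (along this frame's own y), 12 mm thick (own x), from 80 to 110 mm above the table; below it a thin stem and a steel disc of 30 mm diameter, top at 76 mm. The frame turns with the knob; at joint value 0 it is aligned with the rail.
- clamp_knob (a joint): Angle of the clamp knob in rad, growing anticlockwise seen from above: 0 fully tight (it starts at 0 to 0.2), the carriage is free beyond 0.8, loosened as asked beyond 1.0, hard stop at 1.6. Stiff, about 0.2 N m; it stays where it is left.
- ball_center (a point): Centre of the steel spring ball (10 mm) on the carriage's +x side, 48 mm above the table; along the rail it is level with the middle of the blue fin. A white line on top of the grey plunger arm marks it. The point is given as for the ball sprung out; the ball itself gives way up to 6 mm towards the rail's +x.
- notch: Orange notch block, fixed on the rail's +x side, its place along the rail varies. Two upright ridges, 10 mm thick, 14.4 mm apart along the rail. Origin midway between them, 48 mm above the table, 22 mm to +x of the rail's middle; axes as the rail's. A tongue 44 mm wide with a white middle line sticks out 62 mm to +x, 29 to 33 mm above the table.
- first_ridge (a point): Middle of the notch's first ridge, 7.2 mm before the notch's middle along the rail, 48 mm above the table. The ball meets it 14 mm short of the notch's middle: pushing on then takes about 7 N more, fading to none on top of the ridge; beyond it the ball pulls the carriage on into the middle. Going past the middle meets the same 7 N again.
- spool: Loose black reel of green filament lying flat, 100 mm diameter, 56 mm high, origin under its centre. Bystander.
- glue: Loose white glue bottle with a red cap, 44 mm diameter, 120 mm tall, origin under its centre. Bystander.
- screwdriver: Loose screwdriver lying on the table. Bystander.
- parts_tray: Loose grey two-part tray, 90 x 120 x 25 mm, origin under its centre. Bystander.

How it is judged:
By the outcome, as a careful person would: the job done as asked, in the order asked, and still so for the second after the job is handed in, while the arm keeps its last pose, push and grip.
It also fails if it takes over 58 s, if anything falls off the work surface, if the arm or the gripper's body presses on something with over 40 N, if the wrist force passes 120 N, or if a joint passes its speed limit or range.

### The arm

A 7-joint arm with a two-finger parallel gripper is mounted at the origin on the work surface. World frame = base frame: x ahead of the robot, y to its left, z up, the work surface at z = 0. Lengths are in m, angles in rad, forces in N, time in s.
With the tool pointing down it reaches from about 0.4 to 0.85 m from the base axis. Payload 6.9 kg.
Tool frame: the origin (TCP) lies between the finger pads; the fingertips stand 8 mm ahead of it and the grasp point (between the pads) lies 11 mm behind it; z points along the fingers, y is the line along which they close (so a half turn about z gives the same grasp; the last joint's range is limited). The gripper opens to 85 mm and grips with 20 to 120 N. Pads are 22 mm wide; open, the fingers measure 114 mm over their backs; the gripper's body (76 mm by 85 mm) begins 54 mm behind the grasp point. The pads swing forward as they close: fully open they stand 13 mm farther back than shut.
Start: joints at [-1.046, 0.507, -0.238, 1.5, 0.126, 1.149, -0.155], TCP at [0.255, 0.571, 0.239] pointing down, gripper open.
Joint ranges: [-3.08, 3.08], [-0.24, 2.05], [-1.43, 1.35], [0, 2.5], [-1.52, 4.66], [0.17, 1.96], [-2.89, 2.89]. Speed limits (rad/s): [2.39, 2.39, 3.14, 3.14, 3.14, 3.14, 3.14].

### API

Orientations are given as a unit quaternion [x, y, z, w].
In Python, from bench import r gives the robot as it stands.
- The arm moves only by the tool arm_command, never from a script. Its argument "series" is a list of rows, each a list of 7 numbers: the shift along the tool's x, y, z in cm, then the turn, a rotation vector about the tool's x, y, z in rad, then the closure, from 0 (fully open) to 1 (shut). A call has exactly 8 rows; each row is the pose to reach, as a shift and turn from the pose commanded when the call began, along the tool's axes at that moment; what a row does not reach only later rows make up. A row lasts 1/12 s, in which the tool goes at most 41.7 mm and 7.16 degrees, less where a joint would pass 70% of its speed; a pose out of reach is approached as far as the arm can. A call with a gripper value outside its range is refused whole. The fingers move at their own pace and stop on an object; "squeeze" is the grip in N (left out, the last holds). Time passes only in rows, so rows that repeat a pose let the fingers close, or fill a call up. It gives the time, the measured TCP pose, the force, the opening and the grip force at its end, in the units of the state.
- r.state(): the state, without advancing time (a new reading comes with each control period).
- r.get_image(name): name is "side" or "top"; returns (picture, depth): 420x560x3 uint8, red, green, blue; 420x560 float32, m along the optical axis (not along the pixel's ray), 0 where there is no reading.
- r.calibration(name): a dict with "camera_matrix" (3x3 intrinsics, pixels), "k1" (the pictures are not rectified: a ray, as slopes to the right and down, at radius r is drawn at 1 + k1 r^2 times it, then the intrinsics apply), "rvec" (rotation vector, rad) and "tvec" (3), from world to camera coordinates, as OpenCV has them. Camera axes: x right, y down, z forward; pixel columns grow to the right and rows downward; lengths in m; the calibration is good to about 2 mm. A picture is of the moment at which its call begins. calibration takes no time and is no camera call.
- r.job_done(): hands the job in; it is judged then, once.
The state is a dict: "clock": time; "joints": joint angles; "joint_velocities": joint speeds; "joint_efforts": joint torques, N m; "tool_pos": TCP position; "tool_rot": TCP orientation; "force": force on the tool from outside, world axes, zero at the start; "torque": the same for the moment, N m; "gripper_width": finger opening in m; "finger_force": force on a finger pad.
Only numpy, scipy, OpenCV 4.12 (cv2) and the standard library are available. Lean on these libraries where they do the work, as an engineer would, in place of code of your own. Each camera call takes 0.05 s, during which the arm holds its last target. There are 200 camera calls.

## Working session

There is one attempt and no reset: what is moved stays moved. The work goes in short steps, Python scripts to look and compute and a tool call to move; the robot and the scene stay as the last step left them, time stands still between calls to the robot, and variables do not carry over. Pictures are saved under pics/ and viewed, at most 10 in all, crops included, and the job is handed in when it is done.

Besides the shell and the picture viewer there is one more tool, called after ">>>" by a JSON object that holds its "fn" and its "kwargs". arm_command: Moves the arm, as the interface text tells. Its arguments: {"type":"object","properties":{"series":{"type":"array"},"squeeze":{"type":"number"}},"required":["series"]}

```bash
mkdir -p pics; ls; cat > h.py <<'E'
import numpy as np, cv2
from bench import r
def snap(n,f):
    im,d=r.get_image(n); cv2.imwrite('pics/'+f+'.png',im[:,:,::-1]); np.savez('pics/'+f,im=im,d=d); return im,d
def cal(n):
    c=r.calibration(n); return np.array(c['camera_matrix']),c['k1'],cv2.Rodrigues(np.array(c['rvec'],float))[0],np.array(c['tvec'],float).ravel()
def rays(n,uv):
    K,k,R,t=cal(n); uv=np.atleast_2d(np.array(uv,float))
    p=cv2.undistortPoints(uv.reshape(-1,1,2),K,np.array([k,0,0,0,0.])).reshape(-1,2)
    return np.c_[p,np.ones(len(p))],R,t
def onz(n,uv,z):  # intersect with plane height z
    v,R,t=rays(n,uv); c=-R.T@t; w=v@R; s=(z-c[2])/w[:,2]; return c+w*s[:,None]
def withd(n,uv,d):
    v,R,t=rays(n,uv); return (v*np.array(d).reshape(-1,1)-t)@R
def cloud(n,d):
    h,w=d.shape; g=np.mgrid[0:h,0:w]; uv=np.c_[g[1].ravel(),g[0].ravel()]
    return withd(n,uv,d.ravel()).reshape(h,w,3)
def proj(n,P):
    K,k,R,t=cal(n); return cv2.projectPoints(np.atleast_2d(np.array(P,float)),cv2.Rodrigues(R)[0],t,K,np.array([k,0,0,0,0.]))[0].reshape(-1,2)
E
python3 - <<'E'
from h import *
for n in('top','side'): snap(n,n+'0'); K,k,R,t=cal(n); print(n,K[0,0],k,-R.T@t)
print(r.state())
E
```

```text
pics
top 419.5413219934074 -0.08792122457294996 [0.41972528 0.04012952 0.84880506]
side 506.0322375598521 0.006964522982096463 [ 0.05349986 -0.62142709  0.94346177]
{'clock': 0.1, 'joints': array([-1.04549782,  0.50826772, -0.23750081,  1.50103424,  0.12570651,
        1.14890417, -0.15479842]), 'joint_velocities': array([ 0.00110429, -0.00015704, -0.00032577, -0.00204747,  0.00051504,
        0.00017944,  0.00080148]), 'joint_efforts': array([-5.19049747e-03, -6.21837544e+01, -2.19494171e+00, -2.50203913e+01,
        1.25221006e-02,  7.89755490e-03, -2.48937238e-05]), 'tool_pos': array([0.25464034, 0.57029308, 0.23850639]), 'tool_rot': array([ 2.08366527e-01,  9.78050474e-01, -8.00028307e-04, -1.45318631e-04]), 'force': array([ 0.45877881, -0.27896012, -0.35250874]), 'torque': array([-0.04427619,  0.04413958, -0.03017086]), 'finger_force': 0.0, 'gripper_width': 0.08517821316994494}
```

View pics/top0.png

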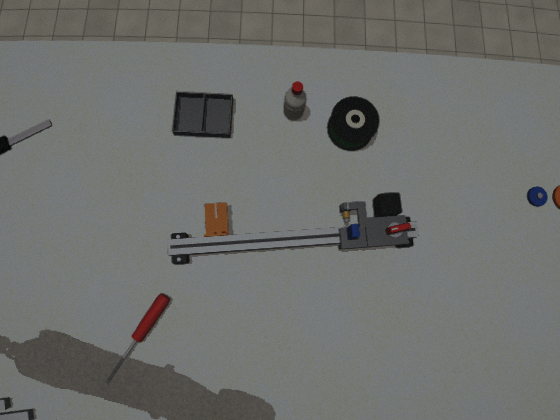

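View pics/side0.png

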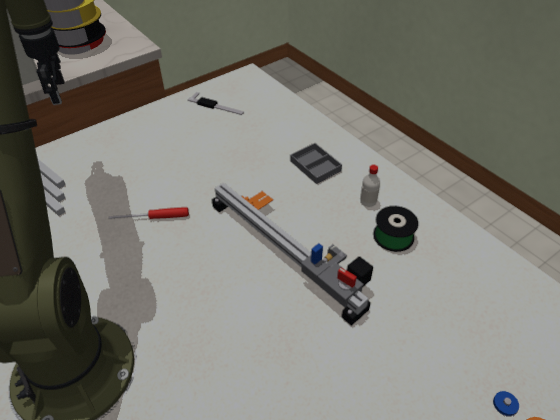

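The top view shows the rail from (170,247) to (415,230), the blue fin at (353,231), the red knob at (398,228) and the orange block at (217,218). The side view agrees: fin (316,254), knob (346,277), block (260,200).

```bash
cat > m.py <<'E'
from h import *
def seg(n,im,d,show=True):
    P=cloud(n,d); hsv=cv2.cvtColor(im,cv2.COLOR_RGB2HSV).astype(int); H,S,V=hsv[...,0],hsv[...,1],hsv[...,2]
    box=(P[...,0]>.25)&(P[...,0]<.6)&(P[...,1]>-.3)&(P[...,1]<.35)&(d>0)
    red=((H<6)|(H>174))&(S>150)&(V>60); blue=(H>105)&(H<128)&(S>130); org=(H>6)&(H<20)&(S>170)&(V>100)
    out={}
    for k,m,z0,z1 in(('red',red,.103,.117),('blue',blue,.11,.125),('org',org,.024,.04)):
        mm=m&box&(P[...,2]>z0)&(P[...,2]<z1); mm2=np.argwhere(mm)
        if len(mm2)<4: print(n,k,'few',(m&box).sum()); continue
        q=P[mm]; (c,s,a)=cv2.minAreaRect((q[:,:2]*1000).astype(np.float32))
        out[k]=q; print(n,k,len(q),'med',np.median(q,0).round(4),'rect c',np.round(c,1),'size',np.round(s,1),'ang',round(a,1),'px',mm2.mean(0)[::-1].round(1))
    return P,out
E
python3 - <<'E'
from m import *
for n in('top','side'):
    z=np.load(f'pics/{n}0.npz'); im,d=z['im'],z['d']; P,o=seg(n,im,d)
    if 1:
        q=P[(abs(P[...,2]-.06)<.004)&(d>0)&(P[...,0]>.3)&(P[...,0]<.5)&(P[...,1]>-.25)&(P[...,1]<.33)&(im.max(2)>120)]
        c,s,a=cv2.minAreaRect((q[:,:2]*1000).astype(np.float32)); print(n,'rail',len(q),c,s,a, q[:,2].mean())
        vx,vy,x,y=cv2.fitLine((q[:,:2]*1000).astype(np.float32),cv2.DIST_HUBER,0,.01,.01).ravel(); print('line',vx,vy,x,y,np.degrees(np.arctan2(vy,vx)))
print('rail ends pix z60',onz('top',[[170,247],[415,230]],.06))
im=cv2.imread('pics/top0.png'); cv2.imwrite('pics/c0.png',np.hstack([cv2.resize(im[190:270,160:250],None,fx=4,fy=4,interpolation=2),cv2.resize(im[190:270,330:425],None,fx=4,fy=4,interpolation=2)]))
E
```

```text
top red 105 med [ 0.5295 -0.2054  0.1093] rect c [ 528.8 -203. ] size [10.9 38. ] ang 14.1 px [400.5 227.1]
top blue 97 med [ 0.5202 -0.1186  0.1166] rect c [ 520.  -118.6] size [22.9 13.4] ang 3.1 px [354.8 230.1]
top org 470 med [0.5476 0.1375 0.0326] rect c [547.5 138.4] size [57.9 41.4] ang 6.4 px [215.7 217.5]
top rail 787 (490.9059143066406, 88.65695190429688) (24.641538619995117, 267.9090881347656) 2.1092612743377686 0.0596094857202684
line 0.07023682 -0.99753034 489.88144 99.089615 -85.972404
side red 110 med [ 0.5246 -0.2097  0.1105] rect c [ 526.1 -206.3] size [13.3 37.1] ang 16.7 px [347.3 275.2]
side blue 66 med [ 0.516  -0.1229  0.1178] rect c [ 517.4 -122.2] size [23.4 11.7] ang 7.6 px [316.7 248.5]
side org 177 med [0.5499 0.1317 0.035 ] rect c [550.1 135.3] size [47.3 43.1] ang 4.9 px [260.3 200.3]
side rail 374 (497.30474853515625, 76.16987609863281) (29.10047721862793, 295.3501892089844) 5.595983505249023 0.06175860070981581
line 0.06748558 -0.99772024 489.40872 83.67885 -86.13042
rail ends pix z60 [[ 0.48507847  0.21790308  0.06      ]
 [ 0.53157454 -0.2492319   0.06      ]]
```

View pics/c0.png

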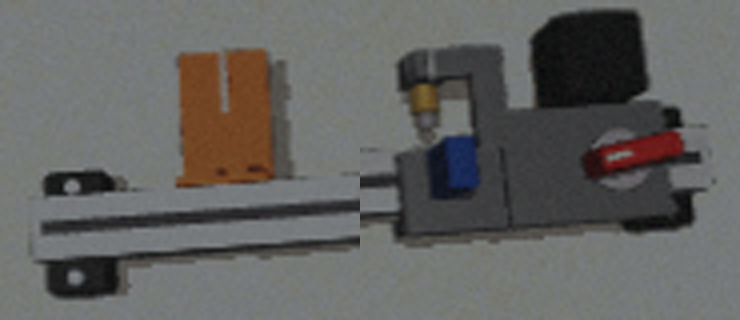

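The crop shows the block's white line near top px (216,210), the plunger's white line near (347,205) and the hot end at (387,205). Sizes and heights match the given ones: knob 38x11 mm at z 0.109, fin 23x13 mm at z 0.117. The knob-fin distance is 85 mm and the rail yaw is about 0.10 rad.

```bash
cat > go.py <<'E'
import sys
from h import *
from scipy.spatial.transform import Rotation as Ro
def to(x,y,z,yawdeg):
    s=r.state(); R=Ro.from_quat(s['tool_rot']); Y=np.radians(yawdeg); yy=np.array([np.cos(Y),np.sin(Y),0]); zz=np.array([0,0,-1.]); xx=np.cross(yy,zz)
    T=Ro.from_matrix(np.c_[xx,yy,zz])
    print('shift cm',(R.inv().apply(np.array([x,y,z])-s['tool_pos'])*100).round(2),'rot',(R.inv()*T).as_rotvec().round(3),'clk',s['clock'],'pos',s['tool_pos'].round(4),'F',s['force'].round(1),'w',round(s['gripper_width'],4))
    y=R.as_matrix()[:,1]; print('yaw',np.degrees(np.arctan2(y[1],y[0])).round(1),'j',s['joints'].round(2))
if __name__=='__main__': to(*map(float,sys.argv[1:5]))
E
python3 go.py 0.5275 -0.2047 0.2 14
python3 - <<'E'
from m import *
z=np.load('pics/top0.npz'); P=cloud('top',z['d']); q=P[195:215,376:400].reshape(-1,3); q=q[q[:,2]>.02]
print(np.percentile(q,[5,50,95],axis=0).round(3))
print('plunger',P[203:209,344:351].reshape(-1,3)[::5].round(3))
E
```

```text
shift cm [-56.5  -59.64   3.95] rot [-0.001  0.001  0.907] clk 0.1 pos [0.2546 0.5703 0.2385] F [ 0.5 -0.3 -0.4] w 0.0852
yaw 65.9 j [-1.05  0.51 -0.24  1.5   0.13  1.15 -0.15]
[[ 0.559 -0.209  0.065]
 [ 0.576 -0.189  0.084]
 [ 0.593 -0.172  0.087]]
plunger [[ 0.577 -0.107  0.074]
 [ 0.578 -0.118  0.071]
 [ 0.576 -0.113  0.073]
 [ 0.573 -0.109  0.075]
 [ 0.574 -0.119  0.072]
 [ 0.573 -0.116  0.07 ]
 [ 0.571 -0.112  0.07 ]
 [ 0.568 -0.108  0.071]
 [ 0.569 -0.118  0.07 ]]
```

>>> {"fn": "arm_command", "kwargs": {"series": [[-56.5, -59.6, 2, 0, 0, 0.9, 0.68], [-56.5, -59.6, 2, 0, 0, 0.9, 0.68], [-56.5, -59.6, 2, 0, 0, 0.9, 0.68], [-56.5, -59.6, 2, 0, 0, 0.9, 0.68], [-56.5, -59.6, 2, 0, 0, 0.9, 0.68], [-56.5, -59.6, 2, 0, 0, 0.9, 0.68], [-56.5, -59.6, 2, 0, 0, 0.9, 0.68], [-56.5, -59.6, 2, 0, 0, 0.9, 0.68]], "squeeze": 40}}

```text
clock: 0.77
tool_pos: [0.3655, 0.2544, 0.2311]
tool_rot: [0.616, 0.788, -0.0, -0.0]
force: [1.2, 0.4, -0.3]
gripper_width: 0.0269
finger_force: 0.0
```

```bash
python3 go.py 0.5275 -0.2047 0.19 14
```

```text
shift cm [-48.46   4.64   4.11] rot [-0.    -0.    -0.001] clk 0.7667 pos [0.3655 0.2544 0.2311] F [ 1.2  0.4 -0.3] w 0.0269
yaw 14.0 j [-0.7   0.24  0.05  1.96 -0.01  0.95 -0.4 ]
```

>>> {"fn": "arm_command", "kwargs": {"series": [[-48.5, 4.6, 4, 0, 0, 0, 0.68], [-48.5, 4.6, 4, 0, 0, 0, 0.68], [-48.5, 4.6, 4, 0, 0, 0, 0.68], [-48.5, 4.6, 4, 0, 0, 0, 0.68], [-48.5, 4.6, 4, 0, 0, 0, 0.68], [-48.5, 4.6, 4, 0, 0, 0, 0.68], [-48.5, 4.6, 4, 0, 0, 0, 0.68], [-48.5, 4.6, 4, 0, 0, 0, 0.68]]}}

```text
clock: 1.43
tool_pos: [0.4781, -0.0581, 0.2037]
tool_rot: [0.613, 0.79, -0.0, -0.0]
force: [1.4, 0.9, 0.2]
gripper_width: 0.0273
finger_force: 0.0
```

>>> {"fn": "arm_command", "kwargs": {"series": [[-16, 1.5, 1.5, 0, 0, 0, 0.68], [-16, 1.5, 1.5, 0, 0, 0, 0.68], [-16, 1.5, 1.5, 0, 0, 0, 0.68], [-16, 1.5, 1.5, 0, 0, 0, 0.68], [-16, 1.5, 1.5, 0, 0, 0, 0.68], [-16, 1.5, 1.5, 0, 0, 0, 0.68], [-16, 1.5, 1.5, 0, 0, 0, 0.68], [-16, 1.5, 1.5, 0, 0, 0, 0.68]]}}

```text
clock: 2.1
tool_pos: [0.5322, -0.2058, 0.1887]
tool_rot: [0.612, 0.791, 0.0, -0.001]
force: [-0.2, -0.7, -0.7]
gripper_width: 0.0271
finger_force: 0.0
```

```bash
python3 go.py 0.5275 -0.2047 0.091 14; python3 -c "
from m import *
for n in('side','top'):
  im,d=snap(n,n+'1');seg(n,im,d)
a=cv2.imread('pics/top1.png')[150:290,300:460];b=cv2.imread('pics/side1.png')[180:320,280:440]
cv2.imwrite('pics/c1.png',cv2.resize(np.hstack([a,b]),None,fx=2.5,fy=2.5,interpolation=2))"
```

```text
shift cm [ 0.21 -0.42  9.77] rot [-0.    -0.001  0.008] clk 2.1 pos [ 0.5322 -0.2058  0.1887] F [-0.2 -0.7 -0.7] w 0.0271
yaw 14.5 j [ 0.18  0.47  0.22  1.73 -0.12  0.96  0.7 ]
side red 104 med [ 0.5253 -0.2108  0.1105] rect c [ 526.5 -206.7] size [13.1 36.8] ang 11.8 px [347.7 275.3]
side blue 66 med [ 0.5165 -0.1239  0.1179] rect c [ 518.  -122.2] size [23.5 12.4] ang 8.8 px [316.8 248.5]
side org 175 med [0.5495 0.1307 0.0356] rect c [549.4 134.9] size [48.5 44.1] ang 3.3 px [260.3 200.2]
top red 105 med [ 0.5293 -0.2049  0.1094] rect c [ 528.9 -202.4] size [11.1 37.7] ang 15.4 px [400.3 227.2]
top blue 97 med [ 0.5204 -0.1187  0.1167] rect c [ 520.6 -118.4] size [22.2 13.9] ang 5.0 px [354.7 230. ]
top org 466 med [0.5487 0.1369 0.0327] rect c [547.3 138.1] size [57.6 41.3] ang 6.2 px [215.9 217.2]
```

View pics/c1.png

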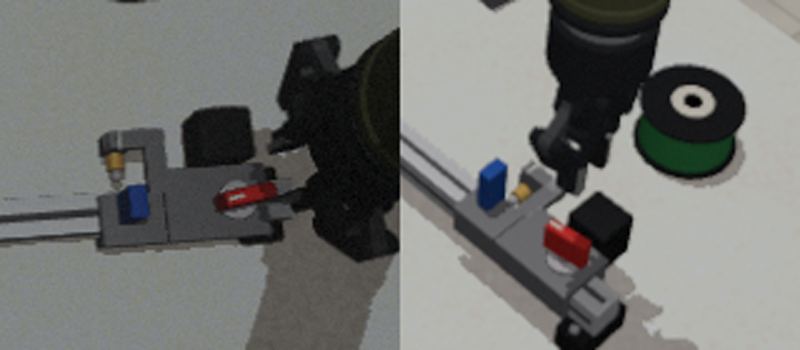

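The view shows the gripper above and behind the carriage, with the knob still at the same pose (top px 400,227). I'll descend on it.

>>> {"fn": "arm_command", "kwargs": {"series": [[0.2, -0.4, 4, 0, 0, 0, 0.68], [0.2, -0.4, 6, 0, 0, 0, 0.68], [0.2, -0.4, 7.5, 0, 0, 0, 0.68], [0.2, -0.4, 8.5, 0, 0, 0, 0.68], [0.2, -0.4, 9.1, 0, 0, 0, 0.68], [0.2, -0.4, 9.6, 0, 0, 0, 0.68], [0.2, -0.4, 9.7, 0, 0, 0, 0.68], [0.2, -0.4, 9.7, 0, 0, 0, 0.68]]}}

```text
clock: 2.87
tool_pos: [0.5283, -0.2065, 0.0923]
tool_rot: [0.613, 0.79, 0.0, 0.0]
force: [-0.2, -0.3, 0.3]
gripper_width: 0.027
finger_force: 0.0
```

>>> {"fn": "arm_command", "kwargs": {"series": [[0, 0, 0, 0, 0, 0, 0.75], [0, 0, 0, 0, 0, 0, 0.78], [0, 0, 0, 0, 0, 0, 0.81], [0, 0, 0, 0, 0, 0, 0.84], [0, 0, 0, 0, 0, 0, 0.88], [0, 0, 0, 0, 0, 0, 0.92], [0, 0, 0, 0, 0, 0, 0.96], [0, 0, 0, 0, 0, 0, 1]], "squeeze": 40}}

```text
clock: 3.53
tool_pos: [0.5284, -0.2065, 0.0923]
tool_rot: [0.613, 0.79, 0.0, 0.0]
force: [0.3, 1.0, 5.8]
gripper_width: 0.0114
finger_force: 39.5
```

```bash
python3 go.py 0.5275 -0.2047 0.091 14; python3 -c "
from h import *
s=r.state();print(s['force'],s['torque'],s['finger_force'])"
```

```text
shift cm [ 0.2  -0.04  0.13] rot [0.001 0.    0.007] clk 3.5333 pos [ 0.5284 -0.2065  0.0923] F [0.3 1.  5.8] w 0.0114
yaw 14.4 j [ 0.21  0.58  0.19  1.85 -0.16  0.73  0.73]
[0.33963487 1.00168754 5.76901454] [ 0.14864526  0.0735909  -0.00794471] 39.474000334739685
```

>>> {"fn": "arm_command", "kwargs": {"series": [[0, 0, 0, 0, 0, -0.05, 1], [0, 0, 0, 0, 0, -0.12, 1], [0, 0, 0, 0, 0, -0.2, 1], [0, 0, 0, 0, 0, -0.28, 1], [0, 0, 0, 0, 0, -0.36, 1], [0, 0, 0, 0, 0, -0.44, 1], [0, 0, 0, 0, 0, -0.5, 1], [0, 0, 0, 0, 0, -0.5, 1]], "squeeze": 60}}

```text
clock: 4.2
tool_pos: [0.5292, -0.2061, 0.0924]
tool_rot: [0.397, 0.918, 0.001, 0.001]
force: [3.8, 1.5, 4.2]
gripper_width: 0.0108
finger_force: 62.6
```

```bash
python3 go.py 0.5275 -0.2047 0.091 84; python3 -c "
from h import *
s=r.state();print(s['force'],s['torque'],s['finger_force'])"
```

```text
shift cm [ 0.22 -0.03  0.13] rot [ 0.001  0.002 -0.712] clk 4.2 pos [ 0.5292 -0.2061  0.0924] F [3.8 1.5 4.2] w 0.0108
yaw 43.2 j [ 0.3   0.57  0.04  1.84 -0.03  0.72  1.12]
[3.83256884 1.54030828 4.19158953] [ 0.37892317 -0.55762969  0.18254541] 62.58770227432251
```

>>> {"fn": "arm_command", "kwargs": {"series": [[0, 0, 0, 0, 0, -0.09, 1], [0, 0, 0, 0, 0, -0.19, 1], [0, 0, 0, 0, 0, -0.3, 1], [0, 0, 0, 0, 0, -0.41, 1], [0, 0, 0, 0, 0, -0.52, 1], [0, 0, 0, 0, 0, -0.63, 1], [0, 0, 0, 0, 0, -0.72, 1], [0, 0, 0, 0, 0, -0.72, 1]]}}

```text
clock: 4.87
tool_pos: [0.53, -0.2061, 0.0923]
tool_rot: [0.048, 0.999, 0.0, 0.002]
force: [5.6, 1.4, 2.0]
gripper_width: 0.0107
finger_force: 62.3
```

```bash
python3 go.py 0.5275 -0.2047 0.091 84; python3 -c "
from h import *
s=r.state();print(s['force'],s['torque'],s['finger_force'])"
```

```text
shift cm [0.26 0.12 0.13] rot [0.001 0.004 0.009] clk 4.8667 pos [ 0.53   -0.2061  0.0923] F [5.6 1.4 2. ] w 0.0107
yaw 84.5 j [ 0.44  0.58 -0.17  1.84  0.14  0.73  1.67]
[5.63960227 1.4495009  1.98800022] [ 0.2674578  -1.0403186   0.11755619] 62.32552528381348
```

>>> {"fn": "arm_command", "kwargs": {"series": [[0, 0, 0, 0, 0, 0, 0.85], [0, 0, 0, 0, 0, 0, 0.6], [0, 0, 0, 0, 0, 0, 0.6], [0, 0, -1.5, 0, 0, 0, 0.6], [0, 0, -4, 0, 0, 0, 0.6], [0, 0, -7, 0, 0, 0, 0.6], [0, 0, -8, 0, 0, 0, 0.6], [0, 0, -8, 0, 0, 0, 0.6]]}}

```text
clock: 5.53
tool_pos: [0.5289, -0.2072, 0.1744]
tool_rot: [0.051, 0.999, -0.001, 0.002]
force: [0.8, 0.3, -0.1]
gripper_width: 0.0346
finger_force: 0.0
```

```bash
python3 go.py 0.5195 -0.121 0.170 95.7; python3 -c "
from m import *
for n in('side','top'):
  im,d=snap(n,n+'2');seg(n,im,d)
a=cv2.imread('pics/top2.png')[150:290,300:460];b=cv2.imread('pics/side2.png')[180:320,280:440]
cv2.imwrite('pics/c2.png',cv2.resize(np.hstack([a,b]),None,fx=2.5,fy=2.5,interpolation=2))"
```

```text
shift cm [1.81 8.48 0.42] rot [-0.002  0.004 -0.201] clk 5.5333 pos [ 0.5289 -0.2072  0.1744] F [ 0.8  0.3 -0.1] w 0.0346
yaw 84.2 j [ 0.45  0.48 -0.19  1.75  0.11  0.92  1.69]
side red 97 med [ 0.5275 -0.2092  0.1108] rect c [ 526. -207.] size [11.1 38.6] ang 84.8 px [347.8 274.6]
side blue 67 med [ 0.5161 -0.1247  0.1179] rect c [ 517.3 -123.5] size [22.  12.9] ang 2.0 px [317.2 249. ]
side org 173 med [0.5492 0.131  0.0355] rect c [551.2 135.7] size [49.2 41.2] ang 5.2 px [260.3 200.2]
top red 38 med [ 0.5199 -0.2029  0.1094] rect c [ 519.8 -204.1] size [11.2 18.7] ang 83.3 px [400.2 232.2]
top blue 97 med [ 0.5203 -0.1201  0.1164] rect c [ 520.1 -120.1] size [23.1 12.8] ang 0.6 px [355.5 230.2]
top org 452 med [0.5473 0.1371 0.0327] rect c [547.5 138.5] size [57.3 41.5] ang 6.3 px [215.8 217.4]
```

View pics/c2.png

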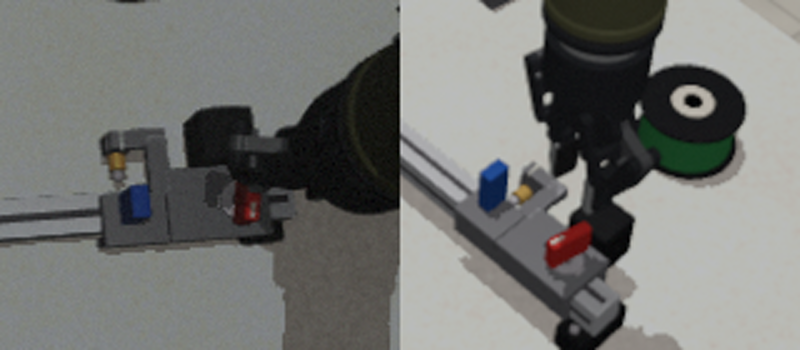

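The knob now stands across the rail (side px 348,275) at about 1.37 rad, so it is loose. The fin at (355,230) has shifted by about 1 mm. Next I go to the fin.

>>> {"fn": "arm_command", "kwargs": {"series": [[0.9, 4, 0, 0, 0, -0.1, 0.6], [1.8, 7, 0, 0, 0, -0.2, 0.6], [1.8, 8.4, 0, 0, 0, -0.2, 0.6], [1.8, 8.4, 0, 0, 0, -0.2, 0.6], [1.8, 8.4, 2, 0, 0, -0.2, 0.6], [1.8, 8.4, 4.5, 0, 0, -0.2, 0.6], [1.8, 8.4, 5, 0, 0, -0.2, 0.6], [1.8, 8.4, 5, 0, 0, -0.2, 0.6]]}}

```text
clock: 6.3
tool_pos: [0.5165, -0.1217, 0.1194]
tool_rot: [-0.049, 0.999, 0.0, -0.003]
force: [0.0, -0.1, 0.5]
gripper_width: 0.0343
finger_force: 0.0
```

```bash
python3 go.py 0.519 -0.122 0.092 95.7
```

```text
shift cm [-0.27 -0.06  2.74] rot [ 0.001 -0.006 -0.001] clk 6.3 pos [ 0.5165 -0.1217  0.1194] F [ 0.  -0.1  0.5] w 0.0343
yaw 95.7 j [ 0.35  0.5  -0.24  1.9   0.16  0.76  1.69]
```

>>> {"fn": "arm_command", "kwargs": {"series": [[-0.3, 0, 1.4, 0, 0, 0, 0.6], [-0.3, 0, 2.5, 0, 0, 0, 0.6], [-0.3, 0, 2.7, 0, 0, 0, 0.6], [-0.3, 0, 2.7, 0, 0, 0, 0.7], [-0.3, 0, 2.7, 0, 0, 0, 0.78], [-0.3, 0, 2.7, 0, 0, 0, 0.84], [-0.3, 0, 2.7, 0, 0, 0, 0.92], [-0.3, 0, 2.7, 0, 0, 0, 1]], "squeeze": 40}}

```text
clock: 6.97
tool_pos: [0.5218, -0.1211, 0.0959]
tool_rot: [-0.05, 0.999, -0.0, 0.001]
force: [-1.2, -0.5, 5.8]
gripper_width: 0.0135
finger_force: 40.0
```

>>> {"fn": "arm_command", "kwargs": {"series": [[0, 0, 0, 0, 0, 0, 1], [0, 0, 0, 0, 0, 0, 1], [0, 0, 0, 0, 0, 0, 1], [0, 0, 0, 0, 0, 0, 1], [0, 0, 0, 0, 0, 0, 1], [0, 0, 0, 0, 0, 0, 1], [0, 0, 0, 0, 0, 0, 1], [0, 0, 0, 0, 0, 0, 1]]}}

```text
clock: 7.63
tool_pos: [0.5218, -0.1211, 0.0958]
tool_rot: [-0.05, 0.999, -0.0, 0.001]
force: [-1.2, -0.6, 6.8]
gripper_width: 0.0131
finger_force: 40.2
```

```bash
python3 go.py 0.519 -0.122 0.092 95.7;python3 -c "
from m import *
for n in('side','top'):
  im,d=snap(n,n+'3');seg(n,im,d)"
```

```text
shift cm [ 0.29 -0.07  0.38] rot [-0.001  0.001  0.001] clk 7.6333 pos [ 0.5218 -0.1211  0.0958] F [-1.2 -0.6  6.8] w 0.0131
yaw 95.7 j [ 0.33  0.54 -0.23  1.92  0.18  0.7   1.67]
side red 103 med [ 0.5282 -0.2096  0.1113] rect c [ 526.2 -207.5] size [12.  39.5] ang 86.1 px [347.8 274.7]
side blue 45 med [ 0.5105 -0.122   0.1184] rect c [ 513.2 -119.6] size [22.4 10.4] ang 48.9 px [314.7 249.2]
side org 174 med [0.5495 0.1311 0.0354] rect c [550.1 136.9] size [47.1 43.1] ang 4.5 px [260.3 200.2]
top red few 591
top blue few 5
top org 410 med [0.5486 0.1372 0.0326] rect c [547.3 138.2] size [58.  41.5] ang 4.9 px [215.7 217.3]
```

>>> {"fn": "arm_command", "kwargs": {"series": [[0, 0.5, 0, 0, 0, 0, 1], [0, 1.5, 0, 0, 0, 0, 1], [0, 3, 0, 0, 0, 0, 1], [0, 4.8, 0, 0, 0, 0, 1], [0, 6.4, 0, 0, 0, 0, 1], [0, 7.4, 0, 0, 0, 0, 1], [0, 8, 0, 0, 0, 0, 1], [0, 8, 0, 0, 0, 0, 1]], "squeeze": 50}}

```text
clock: 8.4
tool_pos: [0.5134, -0.0394, 0.0958]
tool_rot: [-0.051, 0.999, 0.0, 0.0]
force: [-2.6, 0.6, 7.5]
gripper_width: 0.0133
finger_force: 49.8
```

```bash
python3 go.py 0.4967 0.105 0.0955 95.7;python3 -c "
from m import *
print(r.state()['torque'])
for n in('side',):
  im,d=snap(n,n+'4');seg(n,im,d)"
```

```text
shift cm [ 0.19 14.53  0.04] rot [0.    0.001 0.003] clk 8.4 pos [ 0.5134 -0.0394  0.0958] F [-2.6  0.6  7.5] w 0.0133
yaw 95.9 j [ 0.18  0.51 -0.22  1.97  0.17  0.67  1.52]
[ 0.18916774  0.50670727 -0.11207532]
side red 90 med [ 0.5207 -0.1278  0.1106] rect c [ 517.8 -127.2] size [39.8 14.7] ang 0.8 px [319.1 251.4]
side blue 36 med [ 0.5012 -0.0412  0.1187] rect c [502.2 -39.3] size [17.8  8.7] ang 52.4 px [287.4 228.2]
side org 167 med [0.5487 0.1316 0.0353] rect c [550.1 136. ] size [46.3 43.7] ang 2.6 px [260.  200.3]
```

>>> {"fn": "arm_command", "kwargs": {"series": [[0, 0.7, 0, 0, 0, 0, 1], [0, 2.2, 0, 0, 0, 0, 1], [0.1, 4.4, 0, 0, 0, 0, 1], [0.1, 7, 0, 0, 0, 0, 1], [0.1, 9.6, 0, 0, 0, 0, 1], [0.1, 11.4, 0, 0, 0, 0, 1], [0.1, 12.4, 0, 0, 0, 0, 1], [0.1, 12.8, 0, 0, 0, 0, 1]]}}

```text
clock: 9.12
tool_pos: [0.5003, 0.0881, 0.0959]
tool_rot: [-0.051, 0.999, 0.0, 0.001]
force: [0.4, -1.8, 7.0]
gripper_width: 0.0131
finger_force: 50.0
```

```bash
python3 go.py 0.494 0.125 0.0955 95.9;python3 -c "
from m import *
s=r.state();print(s['torque'],s['force'])
for n in('side','top'):
  im,d=snap(n,n+'5');seg(n,im,d)
print(onz('top',[[216,210]],.033))
a=cv2.imread('pics/top5.png')[170:290,180:340];b=cv2.imread('pics/side5.png')[160:280,220:380]
cv2.imwrite('pics/c5.png',cv2.resize(np.hstack([a,b]),None,fx=2.5,fy=2.5,interpolation=2))"
```

```text
shift cm [0.25 3.74 0.04] rot [ 0.001  0.002 -0.001] clk 9.1167 pos [0.5003 0.0881 0.0959] F [ 0.4 -1.8  7. ] w 0.0131
yaw 95.9 j [-0.08  0.5  -0.21  1.99  0.17  0.66  1.28]
[-0.42514146  0.07230324 -0.03389709] [ 0.41310263 -1.84326251  6.97569941]
side red 79 med [ 0.5075 -0.0017  0.1106] rect c [5.051e+02 3.000e-01] size [37.7 11.6] ang 1.5 px [278.1 219.2]
side blue 25 med [0.4883 0.0861 0.1183] rect c [490.5  86.4] size [13.  11.2] ang 26.9 px [249.4 198.4]
side org 37 med [0.5524 0.1231 0.0354] rect c [552.9 125.8] size [47.7  9.9] ang 38.0 px [262.8 202.2]
top red 30 med [0.5221 0.0017 0.1097] rect c [5.208e+02 3.000e-01] size [15.3  7.8] ang 30.2 px [287.  227.8]
top blue few 0
top org few 0
[[0.56307728 0.13858914 0.033     ]]
```

View pics/c5.png

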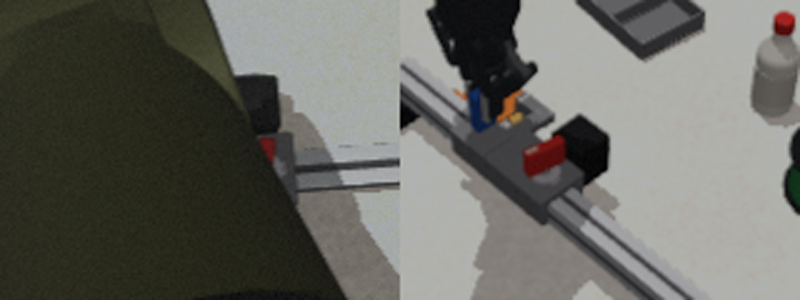

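The top view is blocked by the arm. In the side view the carriage, with fin at about (250,198), is just short of the orange block. From here I go by feel.

>>> {"fn": "arm_command", "kwargs": {"series": [[0, 0.4, 0, 0, 0, 0, 1], [0, 0.9, 0, 0, 0, 0, 1], [0, 1.4, 0, 0, 0, 0, 1], [0, 1.8, 0, 0, 0, 0, 1], [0, 2.1, 0, 0, 0, 0, 1], [0, 2.2, 0, 0, 0, 0, 1], [0, 2.3, 0, 0, 0, 0, 1], [0, 2.4, 0, 0, 0, 0, 1]]}}

```text
clock: 9.88
tool_pos: [0.4981, 0.1094, 0.0958]
tool_rot: [-0.05, 0.999, -0.0, 0.001]
force: [0.2, -1.4, 7.6]
gripper_width: 0.013
finger_force: 50.0
```

>>> {"fn": "arm_command", "kwargs": {"series": [[0, 0.05, 0, 0, 0, 0, 1], [0, 0.1, 0, 0, 0, 0, 1], [0, 0.15, 0, 0, 0, 0, 1], [0, 0.2, 0, 0, 0, 0, 1], [0, 0.25, 0, 0, 0, 0, 1], [0, 0.3, 0, 0, 0, 0, 1], [0, 0.35, 0, 0, 0, 0, 1], [0, 0.4, 0, 0, 0, 0, 1]]}}

```text
clock: 10.55
tool_pos: [0.4977, 0.1133, 0.0958]
tool_rot: [-0.05, 0.999, -0.0, 0.001]
force: [0.4, -2.5, 7.8]
gripper_width: 0.013
finger_force: 50.0
```

>>> {"fn": "arm_command", "kwargs": {"series": [[0, 0.02, 0, 0, 0, 0, 1], [0, 0.05, 0, 0, 0, 0, 1], [0, 0.08, 0, 0, 0, 0, 1], [0, 0.1, 0, 0, 0, 0, 1], [0, 0.12, 0, 0, 0, 0, 1], [0, 0.15, 0, 0, 0, 0, 1], [0, 0.18, 0, 0, 0, 0, 1], [0, 0.2, 0, 0, 0, 0, 1]]}}

```text
clock: 11.22
tool_pos: [0.4975, 0.1153, 0.0958]
tool_rot: [-0.05, 0.999, -0.0, 0.001]
force: [-0.2, -1.1, 9.2]
gripper_width: 0.0129
finger_force: 50.0
```

>>> {"fn": "arm_command", "kwargs": {"series": [[0, 0.02, 0, 0, 0, 0, 1], [0, 0.05, 0, 0, 0, 0, 1], [0, 0.08, 0, 0, 0, 0, 1], [0, 0.1, 0, 0, 0, 0, 1], [0, 0.12, 0, 0, 0, 0, 1], [0, 0.15, 0, 0, 0, 0, 1], [0, 0.18, 0, 0, 0, 0, 1], [0, 0.2, 0, 0, 0, 0, 1]]}}

```text
clock: 11.88
tool_pos: [0.4973, 0.1173, 0.0958]
tool_rot: [-0.05, 0.999, -0.0, 0.001]
force: [-0.3, -1.5, 7.9]
gripper_width: 0.0131
finger_force: 50.0
```

>>> {"fn": "arm_command", "kwargs": {"series": [[0, 0.02, 0, 0, 0, 0, 1], [0, 0.05, 0, 0, 0, 0, 1], [0, 0.08, 0, 0, 0, 0, 1], [0, 0.1, 0, 0, 0, 0, 1], [0, 0.12, 0, 0, 0, 0, 1], [0, 0.15, 0, 0, 0, 0, 1], [0, 0.18, 0, 0, 0, 0, 1], [0, 0.2, 0, 0, 0, 0, 1]]}}

```text
clock: 12.55
tool_pos: [0.4971, 0.1188, 0.0958]
tool_rot: [-0.05, 0.999, -0.0, 0.001]
force: [0.1, -3.3, 7.9]
gripper_width: 0.0133
finger_force: 50.1
```

>>> {"fn": "arm_command", "kwargs": {"series": [[0, 0.02, 0, 0, 0, 0, 1], [0, 0.05, 0, 0, 0, 0, 1], [0, 0.08, 0, 0, 0, 0, 1], [0, 0.1, 0, 0, 0, 0, 1], [0, 0.12, 0, 0, 0, 0, 1], [0, 0.15, 0, 0, 0, 0, 1], [0, 0.18, 0, 0, 0, 0, 1], [0, 0.2, 0, 0, 0, 0, 1]]}}

```text
clock: 13.22
tool_pos: [0.4971, 0.1194, 0.0958]
tool_rot: [-0.049, 0.999, -0.001, 0.001]
force: [0.7, -7.6, 9.3]
gripper_width: 0.0128
finger_force: 50.2
```

>>> {"fn": "arm_command", "kwargs": {"series": [[0, 0.02, 0, 0, 0, 0, 1], [0, 0.05, 0, 0, 0, 0, 1], [0, 0.08, 0, 0, 0, 0, 1], [0, 0.1, 0, 0, 0, 0, 1], [0, 0.12, 0, 0, 0, 0, 1], [0, 0.15, 0, 0, 0, 0, 1], [0, 0.18, 0, 0, 0, 0, 1], [0, 0.2, 0, 0, 0, 0, 1]]}}

```text
clock: 13.88
tool_pos: [0.497, 0.1209, 0.0958]
tool_rot: [-0.049, 0.999, -0.001, 0.001]
force: [1.2, -7.6, 8.9]
gripper_width: 0.0133
finger_force: 50.2
```

>>> {"fn": "arm_command", "kwargs": {"series": [[0, 0.02, 0, 0, 0, 0, 1], [0, 0.05, 0, 0, 0, 0, 1], [0, 0.08, 0, 0, 0, 0, 1], [0, 0.1, 0, 0, 0, 0, 1], [0, 0.12, 0, 0, 0, 0, 1], [0, 0.15, 0, 0, 0, 0, 1], [0, 0.18, 0, 0, 0, 0, 1], [0, 0.2, 0, 0, 0, 0, 1]]}}

```text
clock: 14.55
tool_pos: [0.4966, 0.1243, 0.0958]
tool_rot: [-0.049, 0.999, -0.001, 0.001]
force: [0.1, -2.9, 7.6]
gripper_width: 0.0131
finger_force: 50.1
```

>>> {"fn": "arm_command", "kwargs": {"series": [[0, 0.02, 0, 0, 0, 0, 1], [0, 0.05, 0, 0, 0, 0, 1], [0, 0.08, 0, 0, 0, 0, 1], [0, 0.1, 0, 0, 0, 0, 1], [0, 0.12, 0, 0, 0, 0, 1], [0, 0.15, 0, 0, 0, 0, 1], [0, 0.18, 0, 0, 0, 0, 1], [0, 0.2, 0, 0, 0, 0, 1]]}}

```text
clock: 15.22
tool_pos: [0.4963, 0.1276, 0.0959]
tool_rot: [-0.05, 0.999, 0.0, 0.001]
force: [-0.3, -0.3, 8.0]
gripper_width: 0.0132
finger_force: 50.0
```

>>> {"fn": "arm_command", "kwargs": {"series": [[0, 0.02, 0, 0, 0, 0, 1], [0, 0.05, 0, 0, 0, 0, 1], [0, 0.08, 0, 0, 0, 0, 1], [0, 0.1, 0, 0, 0, 0, 1], [0, 0.12, 0, 0, 0, 0, 1], [0, 0.15, 0, 0, 0, 0, 1], [0, 0.18, 0, 0, 0, 0, 1], [0, 0.2, 0, 0, 0, 0, 1]]}}

```text
clock: 15.88
tool_pos: [0.4959, 0.1309, 0.0958]
tool_rot: [-0.05, 0.999, 0.001, 0.001]
force: [-0.9, 3.0, 7.4]
gripper_width: 0.0132
finger_force: 49.9
```

>>> {"fn": "arm_command", "kwargs": {"series": [[0, 0.02, 0, 0, 0, 0, 1], [0, 0.05, 0, 0, 0, 0, 1], [0, 0.08, 0, 0, 0, 0, 1], [0, 0.1, 0, 0, 0, 0, 1], [0, 0.12, 0, 0, 0, 0, 1], [0, 0.15, 0, 0, 0, 0, 1], [0, 0.15, 0, 0, 0, 0, 1], [0, 0.15, 0, 0, 0, 0, 1]]}}

```text
clock: 16.55
tool_pos: [0.4958, 0.1317, 0.0959]
tool_rot: [-0.05, 0.999, 0.0, 0.001]
force: [-0.8, 1.2, 7.7]
gripper_width: 0.0129
finger_force: 50.0
```

>>> {"fn": "arm_command", "kwargs": {"series": [[0, 0.02, 0, 0, 0, 0, 1], [0, 0.04, 0, 0, 0, 0, 1], [0, 0.06, 0, 0, 0, 0, 1], [0, 0.08, 0, 0, 0, 0, 1], [0, 0.1, 0, 0, 0, 0, 1], [0, 0.1, 0, 0, 0, 0, 1], [0, 0.1, 0, 0, 0, 0, 1], [0, 0.1, 0, 0, 0, 0, 1]]}}

```text
clock: 17.22
tool_pos: [0.4958, 0.1321, 0.0958]
tool_rot: [-0.05, 0.999, 0.0, 0.001]
force: [0.6, -0.5, 8.3]
gripper_width: 0.0133
finger_force: 50.0
```

>>> {"fn": "arm_command", "kwargs": {"series": [[0, 0.01, 0, 0, 0, 0, 1], [0, 0.02, 0, 0, 0, 0, 1], [0, 0.03, 0, 0, 0, 0, 1], [0, 0.03, 0, 0, 0, 0, 1], [0, 0.03, 0, 0, 0, 0, 1], [0, 0.03, 0, 0, 0, 0, 1], [0, 0.03, 0, 0, 0, 0, 1], [0, 0.03, 0, 0, 0, 0, 1]]}}

```text
clock: 17.88
tool_pos: [0.4958, 0.1322, 0.0958]
tool_rot: [-0.05, 0.999, -0.0, 0.001]
force: [-0.7, -1.3, 8.8]
gripper_width: 0.0136
finger_force: 50.1
```

```bash
python3 -c "
from m import *
for n in('side',):
  im,d=snap(n,n+'6');seg(n,im,d)
s=r.state();print(s['force'],s['tool_pos'],s['joint_velocities'].round(3))
b=cv2.imread('pics/side6.png')[150:250,200:320]
cv2.imwrite('pics/c6.png',cv2.resize(b,None,fx=6,fy=6,interpolation=2))"
```

```text
side red 75 med [0.503  0.0432 0.1102] rect c [499.6  45.3] size [11.8 38.3] ang 82.3 px [264.5 208.7]
side blue 24 med [0.4843 0.1293 0.1176] rect c [484.1 130.5] size [17.2  8.2] ang 67.2 px [237.2 188.6]
side org 24 med [0.559  0.1212 0.0353] rect c [560.2 121.2] size [27.3  9.5] ang 9.3 px [266.4 201.4]
[-0.32176673 -0.80401192  8.54550891] [0.49580151 0.13221248 0.09585814] [ 0.     0.     0.     0.001 -0.002  0.    -0.002]
```

View pics/c6.png

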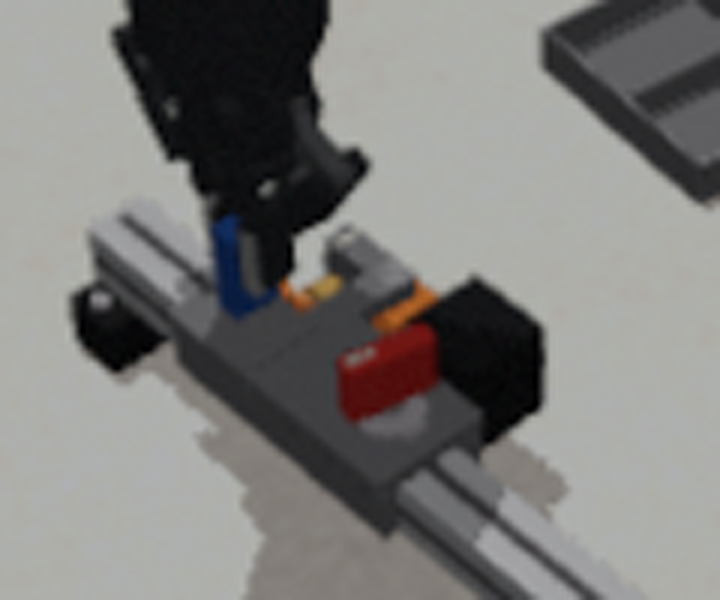

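The side crop shows the fin held at about (235,190), the plunger over the orange block, and the knob still across the rail at (264,209). Total travel is 254.5 mm, the same as the camera estimate, with only friction left in the force.

```bash
python3 -c "
from bench import r
print(r.job_done())"
```

```text
the job is handed in; nothing more can be done
None
```

I turned the knob about 70° anticlockwise, slid the carriage until the ball clicked into the notch, and handed the job in with the fin still gripped and still; travel and force readings put the ball at the notch's middle, and no verdict came back.

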